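# Lay the tall mould down on its bed

## Task

Tip the tall boarded mould over onto its front board so that it lies along the cork bed, its foot staying at the stop batten, and let it down gently: guide it with the fingertips in the open fork at its top all the way until it rests, never letting it fall. Do not grip it, lift it, carry it or shove its foot away from the batten, and leave the other things on the bench where they are.

Things in the scene. Friction and masses are not known exactly. Their poses are not given: they have to be found in the camera images.
- mould: Tall loose mould on end, 0.4 to 0.8 kg: plaster block (front half green, back half cream) 46 (x) by 90 (y) by 165 mm high, strapped between two pale boards each 10 mm thick, 80 wide (y), 200 high; 66 mm thick over the boards. Origin: centre of its underside; z up its length, +x out of the front board, towards the bed. Centre of mass about 95 mm up, on the centre line.
- mould_fork (a point): Middle of the mouth of the fork at the top, on the centre line 200 mm above the mould's underside. The boards stand 35 mm proud of the plaster, leaving between them a fork 46 mm wide (x), 35 mm deep, open at both sides (along y). Axes as the mould.
- mould_foot (a point): Middle of the lower front edge of the mould (bottom of the front board's outer face, 33 mm from the centre line): the edge it tips about. Axes as the mould.
- bed: Laying-down bed fixed on the bench, top 10 mm high all over: dark stop batten 20 (x) by 170 mm (y), then cork 220 by 140 mm. Origin: middle of the batten's outer edge, which faces the mould, at bench height; +x along the bed away from the mould, z up. The mould starts 6 to 12 mm short of the batten, square within 0.06 rad, up to 15 mm off its middle.
- bed_edge (a point): Middle of the top of the batten's outer edge, 10 mm above the bed's origin; axes as the bed. The tipping mould's foot meets this edge and the mould turns over it, so it ends lying on the bed with some 5 to 50 mm of its foot overhanging: the foot creeps back as the mould is let down.
- cup: White plastic mixing cup, 72 mm across, 95 mm high, loose, beside the bed on its left (+y side of the bed). Origin under its centre. Leave alone.
- round_mould: Grey-blue round plaster mould, 84 mm across, 50 mm high, loose, beside the bed on its right (-y side of the bed). Origin under its centre. Leave alone.
- tin: Tin with a yellow label, 70 mm across, 120 mm high, loose, behind the mould to one side. Origin under its centre. Leave alone.
- lid_cast: Cream plaster lid with a pointed knob, 94 mm across, 52 mm high, loose, beyond the far end of the bed. Origin under its centre. Leave alone.
- spatula: Spatula with a wooden handle and steel blade, lying on the bench away from the bed, loose. Origin near the middle of its length. Leave alone.
- mallet: Hammer with a wooden handle and steel head, lying on the bench on the robot's left, loose. Origin near the middle of its length. Leave alone.
- wedge_block: Pale wooden block, 90 by 45 by 40 mm high, loose, lying on the bench behind the mould. Origin under its centre. Leave alone.

How it is judged:
By the outcome, as a careful person would: the job done as asked, in the order asked, and still so for the second after the job is handed in, with the robot touching nothing.
It also fails if it takes over 54 s, if anything falls off the work surface, if the arm or the gripper's body presses on something with over 40 N, if the wrist force passes 120 N, or if a joint passes its speed limit or range.

## Robot

A 6-joint arm with a two-finger parallel gripper is mounted at the origin on the work surface. World frame = base frame: x ahead of the robot, y to its left, z up, the work surface at z = 0. Lengths are in mm, angles in degrees, forces in N, time in s.
With the tool pointing down it reaches from about 275 to 850 mm from the base axis. Payload 19 kg.
Tool frame: the origin (TCP) lies at the very end of the fingers, on their centre line; the grasp point (between the pads) lies robot.pinch_z behind it (robot.pinch_z is the distance from the TCP to the grasp point, in mm); z points along the fingers, y is the line along which they close (so a half turn about z gives the same grasp; the last joint's range is limited). The gripper opens to 85 mm and grips with 20 to 120 N. Pads are 22 mm wide; open, the fingers measure 114 mm over their backs; the gripper's body (76 mm by 85 mm) begins 54 mm behind the grasp point. The pads swing forward as they close: fully open they stand 13 mm farther back than shut.
Start: joints at [60.161, 8.623, 82.357, -0, 89.026, -7.678], TCP at [216.907, 532.486, 231.267] pointing down, gripper open.
Joint ranges: [-160.23, 160.23], [-39.13, 120.54], [6.94, 153.29], [-79.49, 259.48], [9.18, 160.14], [-161.06, 161.06]. Speed limits (degrees/s): [108.29, 108.29, 127.2, 172.46, 172.46, 172.46].

## Interface

Orientations are given as [roll, pitch, yaw] about the fixed x, y, z axes, in that order (R = Rz(yaw) Ry(pitch) Rx(roll)).
In Python, from cell import robot gives the robot as it stands.
- The arm moves only by the shell command python3 -m pendant 'ROWS' [OPENING] [FORCE]. ROWS is JSON, one flat list of numbers, 6 for each row, row after row: the shift along the world's x, y, z in m, then the turn, a rotation vector about the world's x, y, z in degrees. In form: [x, y, z, ax, ay, az, x, y, z, ax, ay, az, ...]. A call has 1 to 12 rows; each row is the pose to reach, as a shift and turn from the pose commanded when the call began; what a row does not reach only later rows make up. A row lasts 1/8 s, in which the tool goes at most 62.5 mm and 10.7 degrees, less where a joint would pass 70% of its speed; a pose out of reach is approached as far as the arm can. A call with a gripper value outside its range is refused whole. OPENING is the closure, from -1 (fully open) to 1 (shut), set as the call begins (- or left out, the last holds). The fingers move at their own pace and stop on an object; FORCE is the grip in N (left out, the last holds). Time passes only in rows, so rows that repeat a pose let the fingers close. It gives the time, the measured TCP pose, the force, the opening and the grip force at its end, in the units of the state.
- robot.read_state(): the state, without advancing time (a new reading comes with each control period).
- robot.capture(name): name is "side" or "top" or "wrist"; returns the picture (384x512x3 uint8, red, green, blue); there is no depth.
- robot.camera_model(name): a dict with "fovy" (degrees; the focal length in pixels is half the picture's height over the tangent of half this angle, whatever the lens; pixels are square), "cx", "cy" (the principal point, pixels), "R" (3x3) and "t" (3): a world point X has camera coordinates R X + t. Camera axes: x right, y down, z forward; pixel columns grow to the right and rows downward; lengths in mm; the calibration is good to about 2 mm. A picture is of the moment at which its call begins: read the wrist's pose just before it. camera_model takes no time and is no camera call; for the wrist camera it gives the pose at the moment of the call.
- robot.job_done(): hands the job in; it is judged then, once.
The state is a dict: "t": time; "joint_positions": joint angles; "qd": joint speeds; "tau": joint torques, N m; "position": TCP position; "orientation": TCP orientation; "wrist_force": force on the tool from outside, world axes, zero at the start; "moment": the same for the moment, N m; "opening": finger opening in mm; "gripper_force": force on a finger pad.
Only numpy, scipy, OpenCV 4.12 (cv2) and the standard library are available. Lean on these libraries where they do the work, as an engineer would, in place of code of your own. Each camera call takes 0.05 s, during which the arm holds its last target. There are 200 camera calls.

## Working session

There is one attempt and no reset: what is moved stays moved. The work goes in short steps, Python scripts to look and compute and a shell command to move; the robot and the scene stay as the last step left them, time stands still between calls to the robot, and variables do not carry over. Pictures are saved under pics/ and viewed, at most 11 in all, crops included, and the job is handed in when it is done.

```bash
mkdir -p pics; ls
python3 - <<'E'
from cell import robot
import cv2,numpy as np
s=robot.read_state();print(s['position'],s['orientation'],s['opening'],robot.pinch_z)
for n in("side","top"):
    im=robot.capture(n);cv2.imwrite(f'pics/{n}0.png',im[:,:,::-1]);m=robot.camera_model(n);print(n,m)
E
```

```text
pics
[216.78887394 532.28838342 230.66982923] [-1.79928742e+02 -1.15649904e-02  1.57835516e+02] 85.48937205069639 18.700000000000003
side {'fovy': 50.082202237350955, 'cx': 253.78186020743817, 'cy': 191.1937240587523, 'R': array([[-0.83049784,  0.55685821, -0.01350063],
       [ 0.43740775,  0.63695952, -0.63478896],
       [-0.34488809, -0.53309615, -0.7725676 ]]), 't': array([ 453.18395027, -151.47992141, 1599.85094074])}
top {'fovy': 51.8077433700505, 'cx': 251.7804154081219, 'cy': 193.89091166823067, 'R': array([[-0.01969271, -0.99940519, -0.02831005],
       [-0.99273871,  0.02290647, -0.1180896 ],
       [ 0.11866785,  0.02577898, -0.99259931]]), 't': array([  37.6587089 ,  566.84059975, 1163.48408628])}
```

View pics/top0.png

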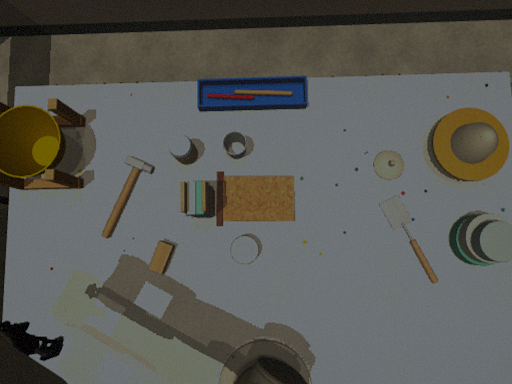

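View pics/side0.png

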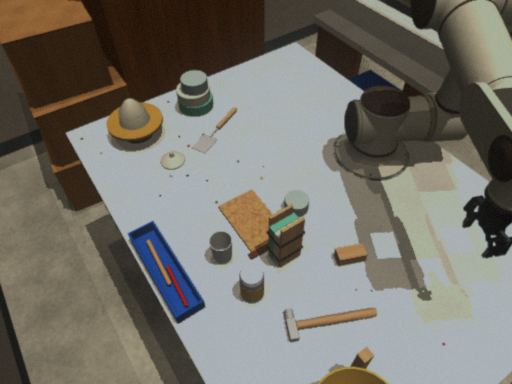

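The bed runs to image right (world −y) at about (220–295, 175–222) in the top view. The mould stands left of it at (182–208, 180–215), with the tin at (181,148) and the cup at (235,145) close by.

```bash
cat > h.py <<'E'
import numpy as np,cv2
from cell import robot
def ray(n,u,v,z):
    m=robot.camera_model(n);f=192/np.tan(np.radians(m['fovy']/2))
    d=m['R'].T@np.array([(u-m['cx'])/f,(v-m['cy'])/f,1]);c=-m['R'].T@m['t']
    return c+d*(z-c[2])/d[2]
def proj(n,X):
    m=robot.camera_model(n);f=192/np.tan(np.radians(m['fovy']/2))
    p=m['R']@np.array(X)+m['t'];return f*p[:2]/p[2]+[m['cx'],m['cy']]
E
python3 - <<'E'
from h import *
im=cv2.imread('pics/top0.png');hsv=cv2.cvtColor(im,cv2.COLOR_BGR2HSV)
m=cv2.inRange(hsv,(5,110,60),(25,255,255));m[:, :212]=0;m[:165]=0;m[230:]=0;m[:,305:]=0
c=max(cv2.findContours(m,0,1)[0],key=cv2.contourArea)
w=np.array([ray('top',*p[0],10)[:2] for p in c],np.float32)
r=cv2.minAreaRect(w);print('bed+batten?',r,cv2.boxPoints(r).round(1).tolist())
a=cv2.resize(im[165:235,165:245],None,fx=8,fy=8,interpolation=cv2.INTER_CUBIC)
s=cv2.imread('pics/side0.png');b=cv2.resize(s[200:270,240:310],None,fx=8,fy=8,interpolation=cv2.INTER_CUBIC)
cv2.imwrite('pics/a.png',a);cv2.imwrite('pics/b.png',b)
E
```

```text
bed+batten? ((555.4716796875, 16.292091369628906), (233.46376037597656, 165.0210723876953), 88.16725158691406) [[469.29998779296875, -97.69999694824219], [634.2000122070312, -103.0], [641.7000122070312, 130.3000030517578], [476.70001220703125, 135.60000610351562]]
```

View pics/a.png

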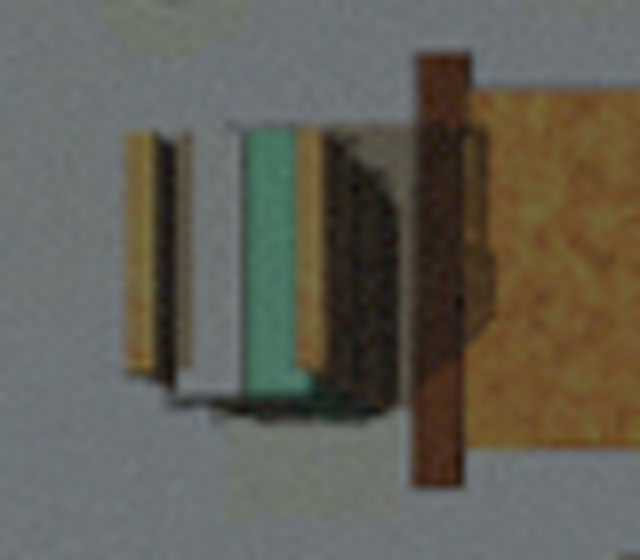

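View pics/b.png

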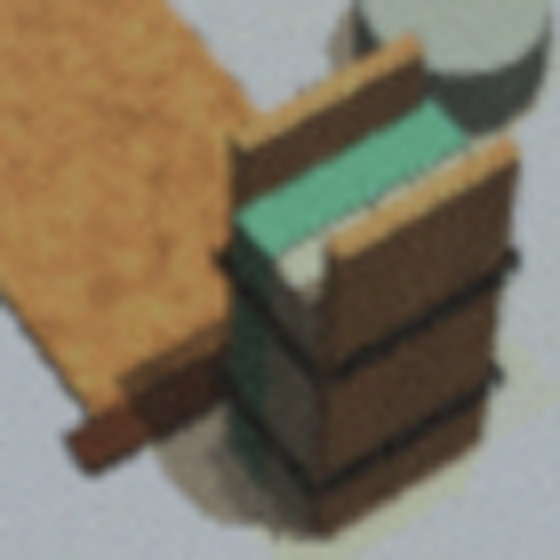

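Crop (8×): back board top at (125–155, 130–373), front board top at (299–325, 127–370), batten at (414–468, 52–488). The side crop confirms the fork is open and the straps sit below it.

Run:
```python
from h import *
def C(x,y,z): return ray('top',(x+.5)/8-.5+165,(y+.5)/8-.5+165,z).round(1)
P={}
for k,z,l in(('back',200,[(127,130),(155,130),(126,373),(153,373)]),('front',200,[(299,127),(325,127),(299,370),(325,370)]),('batten',10,[(415,52),(470,52),(413,488),(465,488)])):
    P[k]=np.array([C(*p,z) for p in l]);print(k,P[k][:,:2].tolist())
f=(P['back'].mean(0)+P['front'].mean(0))/2
print('fork',f)
d=P['back'].mean(0)-P['front'].mean(0);print('yaw of +x(mould) deg',np.degrees(np.arctan2(-d[1],-d[0])))
b=P['batten'];print('bed edge',(b[0]+b[2])/2, 'dir along y', np.degrees(np.arctan2(*(b[0]-b[2])[[1,0]])))
# side check: fork corner predictions
for X in [(f[0]-40,f[1]+33,200),(f[0]+40,f[1]+33,200),(f[0]+40,f[1]-33,200),(f[0]-40,f[1]-33,200)]:
    u=proj('side',X);print(((u-[240,200])*8+3.5).round())
```

```text
back [[586.7, 208.2], [586.4, 199.0], [506.6, 208.4], [506.4, 199.6]]
front [[586.3, 151.5], [586.1, 142.9], [506.3, 151.8], [506.1, 143.4]]
batten [[644.7, 135.0], [644.1, 113.5], [475.0, 137.4], [474.6, 117.4]]
fork [546.3625 175.6    200.    ]
yaw of +x(mould) deg -90.33015819572007
bed edge [559.85 136.2   10.  ] dir along y -0.8102575368222232
[528. 148.]
[345. 255.]
[235. 127.]
[415.  26.]
```

```bash
cat >> h.py <<'E'
from scipy.spatial.transform import Rotation as Ro
YAW=180.3-0.0
def Rt(tilt): # fingers close along world y, body tilted 'tilt' deg towards -y
    return Ro.from_euler('x',tilt,degrees=True)*Ro.from_euler('xyz',[180,0,179.6],degrees=True)
def delta(pos,tilt):
    s=robot.read_state();R0=Ro.from_euler('xyz',s['orientation'],degrees=True)
    return ((np.array(pos)-s['position'])/1000).round(4),(Rt(tilt)*R0.inv()).as_rotvec(degrees=True).round(2)
E
python3 - <<'E'
from h import *
print(delta([546,-45,300],55)); print(robot.read_state()['t'])
E
```

```text
(array([ 0.3292, -0.5773,  0.0693]), array([ 54.38, -10.46,  20.05]))
0.1
```

```bash
python3 -m pendant '[0,0,0.07,0,0,0, 0.33,-0.577,0.1,54.4,-10.5,20, 0.33,-0.577,0.1,54.4,-10.5,20, 0.33,-0.577,0.1,54.4,-10.5,20, 0.33,-0.577,0.1,54.4,-10.5,20, 0.33,-0.577,0.1,54.4,-10.5,20, 0.33,-0.577,0.1,54.4,-10.5,20, 0.33,-0.577,0.1,54.4,-10.5,20, 0.33,-0.577,0.1,54.4,-10.5,20, 0.33,-0.577,0.1,54.4,-10.5,20, 0.33,-0.577,0.1,54.4,-10.5,20, 0.33,-0.577,0.1,54.4,-10.5,20]' 1 20
python3 - <<'E'
from h import *
s=robot.read_state();print(s['joint_positions'],s['opening'])
print(delta([546,-45,330],55),delta([546.4,167,240],-35))
E
```

```text
t: 1.6
position: [479.2, 74.0, 320.2]
orientation: [124.9, -0.3, 179.6]
wrist_force: [0.8, 1.4, -0.2]
opening: 0.3
gripper_force: 0.0
[ -30.2777808     2.73736397   94.50895774   48.86461897  109.67306564
 -113.96272164] 0.34524247531799157
(array([ 0.0668, -0.119 ,  0.0098]), array([-0.11, -0.01,  0.12])) (array([ 0.0672,  0.093 , -0.0802]), array([-9.011e+01,  9.000e-02,  1.000e-01]))
```

```bash
python3 -m pendant '[0.067,0.093,-0.01,-45,0,0, 0.067,0.093,-0.01,-90,0,0, 0.067,0.093,-0.01,-90,0,0, 0.067,0.093,-0.01,-90,0,0, 0.067,0.093,-0.01,-90,0,0, 0.067,0.093,-0.01,-90,0,0, 0.067,0.093,-0.01,-90,0,0, 0.067,0.093,-0.01,-90,0,0, 0.067,0.093,-0.01,-90,0,0, 0.067,0.093,-0.06,-90,0,0, 0.067,0.093,-0.06,-90,0,0, 0.067,0.093,-0.06,-90,0,0]'
python3 - <<'E'
from h import *
s=robot.read_state();print(s['joint_positions'],s['wrist_force'],s['moment'])
print(delta([546.4,168,185],-35))
for n in('top','side'):
    im=robot.capture(n);u=proj(n,s['position']);print(n,u)
    x,y=int(u[0])-40,int(u[1])-40
    cv2.imwrite(f'pics/{n}1.png',cv2.resize(im[y:y+80,x:x+80,::-1],None,fx=5,fy=5,interpolation=2))
a=np.hstack([cv2.imread('pics/top1.png'),cv2.imread('pics/side1.png')]);cv2.imwrite('pics/c1.png',a)
E
```

```text
t: 3.1
position: [545.8, 169.1, 262.2]
orientation: [-145.1, 0.4, 179.7]
wrist_force: [0.0, -0.7, 0.8]
opening: -0.1
gripper_force: 0.0
[ 26.17455419  18.10913814  73.88595994 -31.82123422 102.8270622
 -66.47432699] [ 0.0475229  -0.73254027  0.7967824 ] [ 0.22361911 -0.00827607  0.02180519]
(array([ 0.0006, -0.0011, -0.0772]), array([-0.11,  0.14,  0.02]))
top [191.00323645 193.05719472]
side [287.03500865 201.6724624 ]
```

View pics/c1.png

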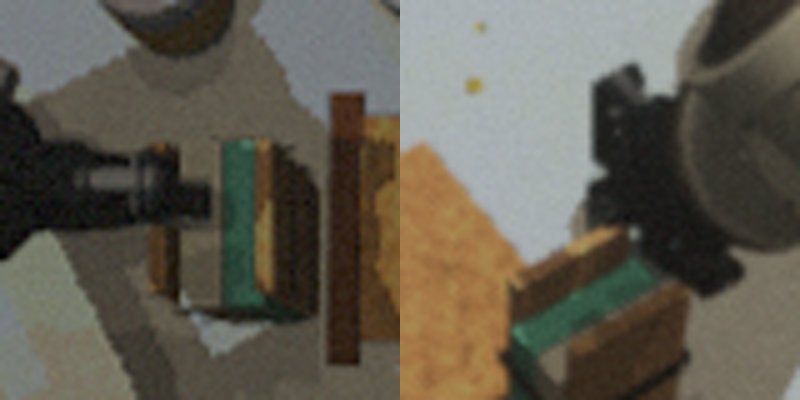

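The fingers hang over the fork: tip at crop (210,200), fork at (178–255, 145–300). I'm descending into it gently.

```bash
python3 -m pendant '[0,-0.003,-0.03,0,0,0, 0,-0.003,-0.055,0,0,0, 0,-0.003,-0.065,0,0,0, 0,-0.003,-0.071,0,0,0, 0,-0.003,-0.075,0,0,0, 0,-0.003,-0.077,0,0,0, 0,-0.003,-0.077,0,0,0]'
```

```text
t: 4.08
position: [545.5, 166.4, 183.6]
orientation: [-145.1, 0.3, 179.7]
wrist_force: [-1.1, 0.3, 0.8]
opening: 0.4
gripper_force: 0.0
```

```bash
cat >> h.py <<'E'
E_=(-136.2,10.); 
def tcp(th,a0,h0,s=None):
    t=np.radians(th);c,n=np.cos(t),np.sin(t)
    if th<33.5: F=np.array([-143.,0.])
    else:
        if s is None: s=min(10/c,20)
        F=np.array([E_[0]-s*n,E_[1]-s*c])
    f=F[0]+(a0-33)*c+h0*n; z=F[1]-(a0-33)*n+h0*c
    return np.array([-f,z])
E
python3 - <<'E'
from h import *
p0=tcp(0,9.2,183.6);print(p0)
for th in list(range(0,91,3)): print(th,((tcp(th,9.2,183.6)-p0)/1000).round(4))
E
python3 -m pendant '[0,0,0,0,0,0, 0,0,0,0,0,0, 0,0,0,0,0,0]' 0.93
```

```text
[166.8 183.6]
0 [0. 0.]
3 [-0.0096  0.001 ]
6 [-0.0193  0.0015]
9 [-0.029   0.0015]
12 [-0.0387  0.0009]
15 [-0.0483 -0.0001]
18 [-0.0579 -0.0016]
21 [-0.0674 -0.0037]
24 [-0.0767 -0.0062]
27 [-0.0859 -0.0092]
30 [-0.095  -0.0127]
33 [-0.1038 -0.0167]
36 [-0.112  -0.0211]
39 [-0.1195 -0.0259]
42 [-0.1268 -0.0312]
45 [-0.1336 -0.0369]
48 [-0.14   -0.0431]
51 [-0.146  -0.0496]
54 [-0.1514 -0.0564]
57 [-0.1562 -0.0636]
60 [-0.1604 -0.0712]
63 [-0.1656 -0.0781]
66 [-0.1704 -0.0853]
69 [-0.1748 -0.0928]
72 [-0.1788 -0.1004]
75 [-0.1825 -0.1083]
78 [-0.1857 -0.1163]
81 [-0.1885 -0.1245]
84 [-0.1908 -0.1328]
87 [-0.1927 -0.1413]
90 [-0.1942 -0.1498]
t: 4.45
position: [545.4, 166.3, 183.4]
orientation: [-145.1, 0.3, 179.7]
wrist_force: [-0.0, 0.8, -0.1]
opening: 3.0
gripper_force: 0.0
```

```bash
python3 -m pendant '[0,-0.0048,0.0006,1.5,0,0, 0,-0.0096,0.001,3,0,0, 0,-0.0145,0.0013,4.5,0,0, 0,-0.0193,0.0015,6,0,0, 0,-0.0242,0.0015,7.5,0,0, 0,-0.029,0.0015,9,0,0, 0,-0.0338,0.0012,10.5,0,0, 0,-0.0387,0.0009,12,0,0, 0,-0.0387,0.0009,12,0,0]'
cat >> h.py <<'E'
def snap(k,x0=165,y0=150,w=100,h=100,sx=210,sy=170):
    a=robot.capture('top')[y0:y0+h,x0:x0+w,::-1];b=robot.capture('side')[sy:sy+h,sx:sx+w,::-1]
    cv2.imwrite(f'pics/{k}.png',cv2.resize(np.hstack([a,b]),None,fx=4,fy=4,interpolation=2))
E
python3 -c "from h import *;snap('d1')"
```

```text
t: 5.58
position: [545.5, 127.0, 184.5]
orientation: [-157.1, 0.2, 179.6]
wrist_force: [0.9, -0.4, 0.8]
opening: 2.9
gripper_force: 0.2
```

View pics/d1.png

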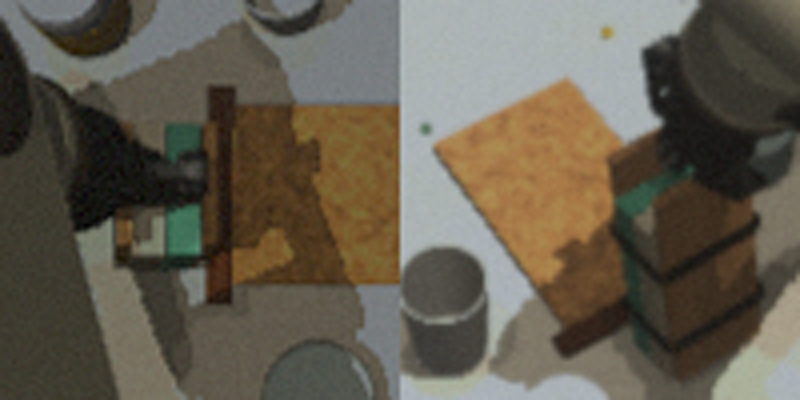

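At about 12° the mould leans onto the batten side. The front board's top edge is near crop (204–213, 125–260) and the fingers are in the fork. I'll check the angle numerically.

```bash
cat >> h.py <<'E'
def corners(th,s=None):
    # predicted pixel of board top corners (near side x=506, far side 586)
    for nm,a in(('front-outer',33),('front-inner',23),('back-inner',-23),('back-outer',-33)):
        y,z=tcp(th,a,200,s)
        for x in(506,586):
            t=(proj('top',(x,y,z))-[165,150])*4; d=(proj('side',(x,y,z))-[210,170])*4+[400,0]
            print(th,nm,x,t.round(),d.round())
E
python3 -c "
from h import *
corners(12);corners(8)"
```

```text
12 front-outer 506 [226. 243.] [692.  99.]
12 front-outer 586 [224. 121.] [603. 147.]
12 front-inner 506 [210. 243.] [700. 105.]
12 front-inner 586 [209. 121.] [611. 154.]
12 back-inner 506 [139. 243.] [738. 137.]
12 back-inner 586 [139. 121.] [647. 188.]
12 back-outer 506 [124. 243.] [747. 144.]
12 back-outer 586 [123. 121.] [656. 196.]
8 front-outer 506 [204. 243.] [703. 109.]
8 front-outer 586 [203. 121.] [614. 158.]
8 front-inner 506 [189. 243.] [711. 116.]
8 front-inner 586 [188. 121.] [622. 166.]
8 back-inner 506 [117. 244.] [750. 152.]
8 back-inner 586 [117. 122.] [659. 203.]
8 back-outer 506 [102. 244.] [759. 160.]
8 back-outer 586 [102. 122.] [668. 212.]
```

```bash
python3 -m pendant '[0,0,0,0,0,0, 0,0,0,0,0,0]' 0.86;  python3 -m pendant '[0,0,0,0,0,0, 0,0,0,0,0,0]' 0.80
python3 - <<'E'
from h import *
im=robot.capture('top');cv2.imwrite('pics/d2.png',im[:,:,::-1])
# column profile of the boards below the fingers
r=im[208:213,185:225].astype(int).mean(0).round();print(np.c_[np.arange(185,225),r].astype(int).tolist())
E
```

```text
t: 5.92
position: [545.4, 127.9, 184.1]
orientation: [-157.1, 0.2, 179.7]
wrist_force: [-0.4, -0.1, 0.5]
opening: 6.3
gripper_force: 0.2
t: 6.18
position: [545.4, 127.7, 184.2]
orientation: [-157.1, 0.2, 179.6]
wrist_force: [0.1, -0.3, -0.1]
opening: 8.7
gripper_force: 0.2
[[185, 116, 121, 106], [186, 117, 123, 106], [187, 120, 126, 109], [188, 119, 125, 108], [189, 120, 125, 109], [190, 119, 124, 110], [191, 121, 125, 109], [192, 122, 127, 112], [193, 87, 90, 77], [194, 56, 49, 36], [195, 77, 55, 32], [196, 79, 55, 30], [197, 80, 57, 31], [198, 87, 72, 51], [199, 80, 72, 58], [200, 89, 87, 71], [201, 100, 100, 82], [202, 107, 110, 90], [203, 119, 123, 101], [204, 121, 126, 107], [205, 122, 127, 103], [206, 100, 101, 84], [207, 83, 112, 95], [208, 68, 114, 92], [209, 66, 114, 90], [210, 66, 114, 88], [211, 66, 116, 91], [212, 67, 118, 92], [213, 66, 119, 90], [214, 68, 122, 96], [215, 48, 71, 53], [216, 51, 35, 23], [217, 60, 43, 25], [218, 60, 42, 25], [219, 60, 43, 24], [220, 42, 32, 22], [221, 32, 20, 13], [222, 34, 24, 17], [223, 71, 52, 31], [224, 73, 51, 22]]
```

```bash
python3 -m pendant '[0,-0.0048,-0.0005,1.5,0,0, 0,-0.0096,-0.001,3,0,0, 0,-0.0144,-0.0017,4.5,0,0, 0,-0.0192,-0.0025,6,0,0, 0,-0.0224,-0.0032,7,0,0, 0,-0.0256,-0.0039,8,0,0, 0,-0.0287,-0.0046,9,0,0, 0,-0.0318,-0.0054,10,0,0, 0,-0.0349,-0.0062,11,0,0, 0,-0.038,-0.0071,12,0,0, 0,-0.0411,-0.0081,13,0,0, 0,-0.0441,-0.0091,14,0,0]'
python3 - <<'E'
from h import *
im=robot.capture('top');
r=im[208:213,195:240].astype(int).mean(0).round();print(np.c_[np.arange(195,240),r].astype(int).tolist())
for th in(22,26,30):
  for a in(33,23,-23,-33): print(th,a,proj('top',(506,*tcp(th,a,200))).round(1))
E
```

```text
t: 7.72
position: [545.4, 83.3, 175.1]
orientation: [-171.2, 0.1, 179.6]
wrist_force: [0.5, 0.2, -0.4]
opening: 8.6
gripper_force: 0.1
[[195, 77, 57, 36], [196, 80, 59, 34], [197, 68, 51, 33], [198, 40, 34, 26], [199, 58, 47, 32], [200, 81, 61, 37], [201, 84, 65, 42], [202, 84, 65, 44], [203, 85, 69, 49], [204, 85, 69, 51], [205, 82, 69, 50], [206, 61, 53, 43], [207, 52, 50, 39], [208, 69, 57, 40], [209, 102, 100, 86], [210, 115, 120, 104], [211, 116, 122, 106], [212, 115, 120, 105], [213, 114, 119, 104], [214, 113, 119, 103], [215, 114, 120, 104], [216, 113, 118, 104], [217, 114, 119, 105], [218, 114, 119, 105], [219, 117, 121, 108], [220, 110, 111, 97], [221, 66, 65, 55], [222, 45, 41, 34], [223, 44, 42, 34], [224, 48, 46, 38], [225, 48, 46, 37], [226, 44, 42, 33], [227, 47, 45, 35], [228, 46, 43, 35], [229, 47, 43, 35], [230, 47, 44, 37], [231, 46, 44, 36], [232, 46, 44, 36], [233, 44, 41, 35], [234, 49, 43, 32], [235, 62, 48, 32], [236, 83, 60, 35], [237, 86, 63, 37], [238, 95, 69, 40], [239, 83, 59, 33]]
22 33 [234.5 210.7]
22 23 [230.8 210.6]
22 -23 [213.8 210.5]
22 -33 [210.1 210.5]
26 33 [239.4 210.7]
26 23 [235.9 210.7]
26 -23 [219.5 210.4]
26 -33 [215.8 210.4]
30 33 [244.2 210.8]
30 23 [240.8 210.7]
30 -23 [225.  210.4]
30 -33 [221.5 210.3]
```

```bash
python3 -c "
from h import *
snap('d3');corners(26);corners(22)"
```

```text
26 front-outer 506 [298. 243.] [655.  73.]
26 front-outer 586 [296. 123.] [568. 120.]
26 front-inner 506 [284. 243.] [662.  77.]
26 front-inner 586 [282. 123.] [575. 124.]
26 back-inner 506 [218. 242.] [696.  95.]
26 back-inner 586 [217. 120.] [607. 144.]
26 back-outer 506 [203. 241.] [704.  99.]
26 back-outer 586 [202. 119.] [614. 148.]
22 front-outer 506 [278. 243.] [665.  79.]
22 front-outer 586 [276. 123.] [578. 126.]
22 front-inner 506 [263. 243.] [673.  83.]
22 front-inner 586 [262. 122.] [585. 131.]
22 back-inner 506 [195. 242.] [708. 106.]
22 back-inner 586 [194. 120.] [618. 155.]
22 back-outer 506 [180. 242.] [716. 111.]
22 back-outer 586 [179. 119.] [625. 161.]
```

View pics/d3.png

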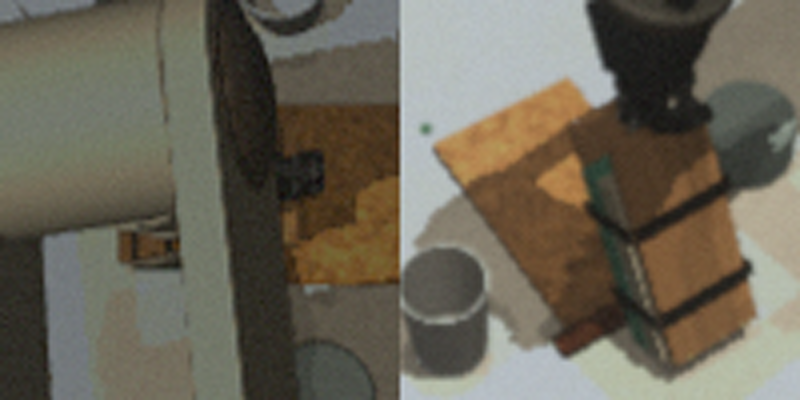

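The side view shows the mould leaning about 25°: back-board corner near (607,150), foot at the batten (620,340). The fingers are still in the fork, so I continue.

```bash
python3 -m pendant '[0,-0.0047,-0.0016,1.5,0,0, 0,-0.0092,-0.0033,3,0,0, 0,-0.0137,-0.0051,4.5,0,0, 0,-0.0181,-0.0071,6,0,0, 0,-0.0224,-0.0091,7.5,0,0, 0,-0.0265,-0.0114,9,0,0, 0,-0.0305,-0.0137,10.5,0,0, 0,-0.0342,-0.0161,12,0,0, 0,-0.0379,-0.0186,13.5,0,0, 0,-0.0416,-0.0212,15,0,0, 0,-0.0452,-0.024,16.5,0,0, 0,-0.0485,-0.0268,18,0,0]'
python3 -c "
from h import *
snap('d4');corners(44)"
```

```text
t: 9.38
position: [545.4, 34.8, 148.2]
orientation: [170.8, -0.0, 179.6]
wrist_force: [-0.5, -0.1, -0.4]
opening: 8.2
gripper_force: 0.3
44 front-outer 506 [372. 245.] [619.  63.]
44 front-outer 586 [369. 130.] [535. 108.]
44 front-inner 506 [361. 245.] [624.  63.]
44 front-inner 586 [358. 128.] [539. 108.]
44 back-inner 506 [310. 242.] [649.  64.]
44 back-inner 586 [308. 122.] [562. 110.]
44 back-outer 506 [298. 242.] [655.  64.]
44 back-outer 586 [296. 121.] [567. 110.]
```

View pics/d4.png

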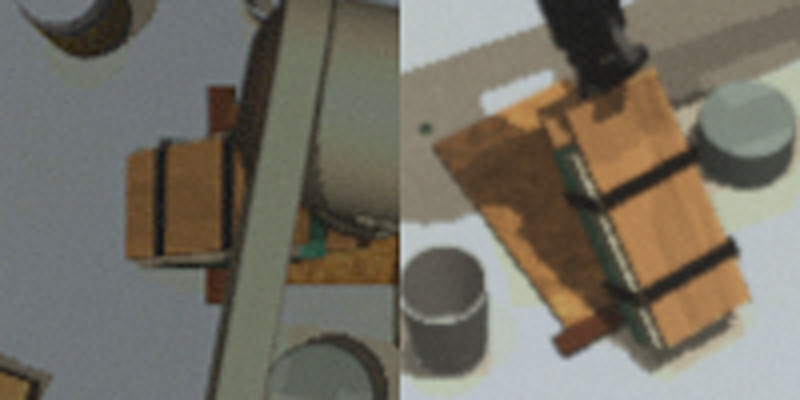

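The mould is at about 43°, with the back-board top corners at (567,112) and (655,70) in the side crop, matching prediction. I'll recompute the rest with less creep so the tips stay off the fork floor.

Run:
```python
from h import *
p0=tcp(44,9.2,183.6)
for th in range(46,68,2): print(th,((tcp(th,9.2,183.6,min(10/np.cos(np.radians(th)),15))-p0)/1000).round(4))
```

```text
46 [-0.0044 -0.0039]
48 [-0.0086 -0.0081]
50 [-0.0131 -0.012 ]
52 [-0.0174 -0.016 ]
54 [-0.0216 -0.0202]
56 [-0.0257 -0.0246]
58 [-0.0296 -0.0291]
60 [-0.0333 -0.0337]
62 [-0.0369 -0.0384]
64 [-0.0403 -0.0433]
66 [-0.0436 -0.0483]
```

```bash
python3 -m pendant '[0,-0.0022,-0.002,1,0,0, 0,-0.0044,-0.0039,2,0,0, 0,-0.0065,-0.006,3,0,0, 0,-0.0086,-0.0081,4,0,0, 0,-0.0131,-0.012,6,0,0, 0,-0.0174,-0.016,8,0,0, 0,-0.0216,-0.0202,10,0,0, 0,-0.0257,-0.0246,12,0,0, 0,-0.0296,-0.0291,14,0,0, 0,-0.0333,-0.0337,16,0,0, 0,-0.0369,-0.0384,18,0,0, 0,-0.0403,-0.0433,20,0,0]'
python3 -c "
from h import *
snap('d5');corners(64,15);corners(64,20)"
```

```text
t: 10.98
position: [545.5, -5.5, 104.7]
orientation: [150.8, -0.2, 179.6]
wrist_force: [0.4, -0.4, -1.4]
opening: 8.7
gripper_force: 0.5
64 front-outer 506 [424. 250.] [593.  76.]
64 front-outer 586 [421. 139.] [512. 119.]
64 front-inner 506 [418. 249.] [596.  73.]
64 front-inner 586 [415. 137.] [515. 116.]
64 back-inner 506 [390. 245.] [610.  56.]
64 back-inner 586 [387. 130.] [526.  99.]
64 back-outer 506 [383. 244.] [613.  52.]
64 back-outer 586 [381. 128.] [529.  96.]
64 front-outer 506 [418. 250.] [596.  81.]
64 front-outer 586 [415. 140.] [515. 124.]
64 front-inner 506 [412. 249.] [599.  78.]
64 front-inner 586 [409. 138.] [518. 121.]
64 back-inner 506 [383. 246.] [613.  61.]
64 back-inner 586 [381. 130.] [529. 105.]
64 back-outer 506 [377. 245.] [616.  57.]
64 back-outer 586 [374. 128.] [532. 101.]
```

View pics/d5.png

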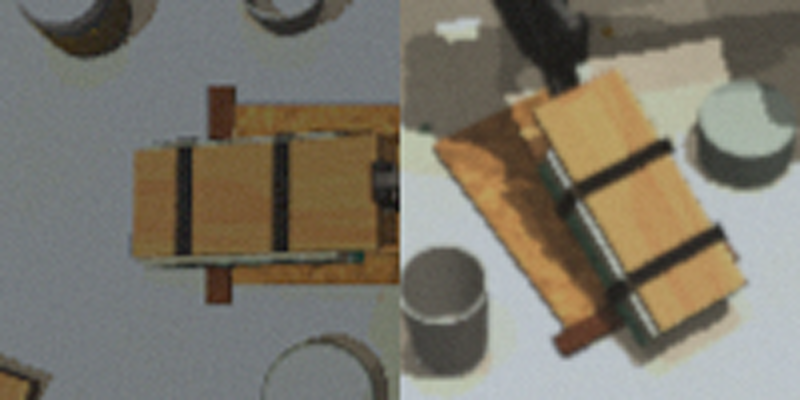

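The mould is at about 64°. The back board's top edge is at top-crop x≈379 and side corners (535,100), (617,70), which puts the foot overhang at about 18–20 mm. I continue down.

Run:
```python
from h import *
p0=tcp(64,9.2,183.6,15)
for th in range(66,91,2): print(th,((tcp(th,9.2,183.6,min(15+(th-64)/4,18))-p0)/1000).round(4))
```

```text
66 [-0.0028 -0.0052]
68 [-0.0054 -0.0104]
70 [-0.0078 -0.0158]
72 [-0.01   -0.0212]
74 [-0.012  -0.0266]
76 [-0.0138 -0.0321]
78 [-0.0159 -0.0376]
80 [-0.0178 -0.0431]
82 [-0.0196 -0.0487]
84 [-0.0211 -0.0543]
86 [-0.0224 -0.06  ]
88 [-0.0236 -0.0657]
90 [-0.0245 -0.0715]
```

```bash
python3 -m pendant '[0,-0.0014,-0.0026,1,0,0, 0,-0.0028,-0.0052,2,0,0, 0,-0.0054,-0.0104,4,0,0, 0,-0.0078,-0.0158,6,0,0, 0,-0.01,-0.0212,8,0,0, 0,-0.011,-0.0239,9,0,0, 0,-0.012,-0.0266,10,0,0, 0,-0.0129,-0.0293,11,0,0, 0,-0.0138,-0.0321,12,0,0, 0,-0.0149,-0.0348,13,0,0, 0,-0.0159,-0.0376,14,0,0, 0,-0.0168,-0.0404,15,0,0]'
python3 - <<'E'
from h import *
s=robot.read_state();print(s['wrist_force'],s['joint_positions'])
im=robot.capture('top');print(im[200:204,240:275].astype(int).mean(0).astype(int).tolist())
for q in(16,18,22): print(proj('top',(546,*tcp(78,-33,200,q))),proj('top',(546,*tcp(78,-33,0,q))))
E
```

```text
t: 12.58
position: [545.4, -22.2, 64.5]
orientation: [135.9, -0.3, 179.7]
wrist_force: [-0.3, -2.4, 0.4]
opening: 8.5
gripper_force: 0.8
[-0.26463724 -2.40995845  0.42629114] [ -31.73373769   23.45897065   95.40568899   36.38163403   88.4924731
 -131.4109677 ]
[[72, 59, 40], [34, 32, 32], [38, 35, 30], [36, 33, 31], [39, 36, 31], [111, 96, 55], [124, 107, 63], [122, 107, 61], [120, 104, 59], [122, 105, 63], [121, 106, 61], [121, 107, 63], [122, 106, 62], [121, 105, 61], [121, 105, 62], [120, 105, 61], [124, 108, 65], [120, 106, 61], [119, 105, 61], [120, 105, 60], [119, 105, 60], [121, 106, 61], [121, 106, 61], [121, 106, 63], [121, 106, 62], [121, 106, 61], [122, 107, 61], [125, 113, 67], [71, 65, 40], [42, 40, 38], [51, 49, 44], [43, 42, 37], [37, 36, 34], [27, 27, 22], [31, 30, 27]]
[270.83001706 197.7165311 ] [203.94376562 200.75971328]
[270.13367178 197.74821333] [203.30182376 200.78892027]
[268.74271385 197.81149896] [202.01947371 200.84726447]
```

Board edge at column 268 gives an overhang of about 22 mm, so the tips have some depth slack. I follow slightly inward and finish the lowering.

```bash
python3 -m pendant '[0,-0.0004,-0.0028,1,0,0, 0,-0.0008,-0.0056,2,0,0, 0,-0.0012,-0.0084,3,0,0, 0,-0.0016,-0.0112,4,0,0, 0,-0.002,-0.014,5,0,0, 0,-0.0024,-0.0168,6,0,0, 0,-0.0028,-0.0196,7,0,0, 0,-0.0032,-0.0225,8,0,0, 0,-0.0036,-0.0253,9,0,0, 0,-0.004,-0.0282,10,0,0, 0,-0.0044,-0.0296,10.5,0,0, 0,-0.0047,-0.0311,11,0,0]'
python3 -c "
from h import *
s=robot.read_state();print(s['wrist_force'])
snap('d6',x0=190);corners(90,22)"
```

```text
t: 14.12
position: [545.5, -26.8, 33.5]
orientation: [124.9, -0.3, 179.7]
wrist_force: [0.4, -0.0, -0.1]
opening: 8.8
gripper_force: 0.0
[ 0.4013045  -0.04552599 -0.11890803]
90 front-outer 506 [437. 257.] [586. 127.]
90 front-outer 586 [435. 154.] [509. 168.]
90 front-inner 506 [438. 256.] [586. 120.]
90 front-inner 586 [435. 152.] [508. 161.]
90 back-inner 506 [440. 252.] [585.  86.]
90 back-inner 586 [437. 143.] [506. 128.]
90 back-outer 506 [440. 251.] [585.  79.]
90 back-outer 586 [437. 142.] [505. 121.]
```

View pics/d6.png

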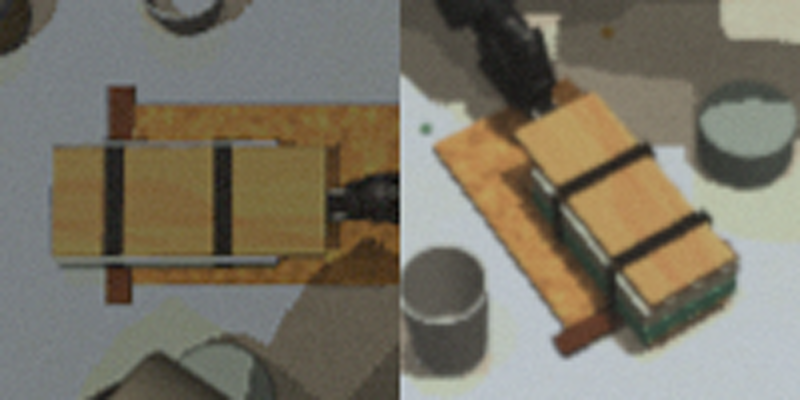

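The mould looks down: back board at top-crop (52–327, 147–257), fork end over the cork, no contact force. I'll lower the tips slightly and close the fingers to confirm it is no longer supported.

```bash
cat >> h.py <<'E'
def edges():
    im=robot.capture('top').astype(int);sd=robot.capture('side').astype(int)
    r=im[206:210].mean(0).sum(1);d=np.diff(r)
    print('L',[(c,int(d[c])) for c in range(195,210) if abs(d[c])>25],'R',[(c,int(d[c])) for c in range(262,285) if abs(d[c])>25])
    g=sd[190:215,345-210+210-60:345-210+210-58].mean(1).sum(1).astype(int);print(g.tolist())
    return sd
E
python3 -c "
from h import *
np.save('s1.npy',edges())"
python3 -m pendant '[0,0,-0.001,0,0,0, 0,0,-0.001,0,0,0]' 0.85
python3 -m pendant '[0,-0.001,-0.001,0,0,0, 0,-0.002,-0.001,0,0,0, 0,-0.002,-0.001,0,0,0]' 0.92
python3 -c "
from h import *
b=edges();a=np.load('s1.npy')
# shift of the mould in the side view
A=a[195:255,337-0:395-0].mean(2).astype(np.float32);
for nm,(y0,y1,x0,x1) in {'top end':(192,215,238,262),'foot':(228,255,265,297)}.items():
    print(nm,cv2.phaseCorrelate(a[y0:y1,x0:x1].mean(2),b[y0:y1,x0:x1].mean(2)))"
```

```text
L [(201, -47), (202, -43)] R [(270, -111), (271, -58), (274, 81)]
[271, 258, 271, 266, 247, 246, 236, 260, 340, 399, 394, 368, 321, 260, 210, 173, 157, 162, 169, 168, 176, 190, 226, 290, 379]
t: 14.58
position: [545.5, -26.7, 32.6]
orientation: [124.9, -0.3, 179.7]
wrist_force: [-0.2, -0.1, 0.5]
opening: 6.3
gripper_force: 0.0
t: 14.95
position: [545.5, -28.9, 31.5]
orientation: [124.9, -0.3, 179.7]
wrist_force: [0.2, -0.5, -0.5]
opening: 3.2
gripper_force: 0.0
L [(201, -43), (202, -36)] R [(270, -112), (271, -52), (274, 83)]
[271, 274, 267, 267, 252, 242, 263, 335, 393, 393, 394, 365, 312, 255, 209, 163, 166, 163, 162, 174, 170, 202, 232, 288, 383]
top end ((0.047837373257358706, -0.11810239223431118), 1.059095031566487)
foot ((-0.02332367560523707, 0.5006208478006791), 0.9956272253338802)
```

Nothing moved when the fingers were lowered and closed, so the mould rests on the bed. I withdraw straight out, then up.

```bash
python3 -m pendant '[0,-0.004,0,0,0,0, 0,-0.01,0,0,0,0, 0,-0.02,0,0,0,0, 0,-0.03,0.003,0,0,0, 0,-0.04,0.01,0,0,0, 0,-0.05,0.04,0,0,0, 0,-0.06,0.09,0,0,0, 0,-0.06,0.14,0,0,0, 0,-0.06,0.18,0,0,0, 0,-0.06,0.2,0,0,0, 0,-0.06,0.2,0,0,0, 0,-0.06,0.2,0,0,0]'
python3 -c "
from h import *
b=edges();snap('d7',x0=180)
print('foot y',ray('top',202.5,200,76),'end y',ray('top',271.5,200,76))"
```

```text
t: 16.55
position: [545.2, -88.7, 230.2]
orientation: [124.9, -0.4, 179.7]
wrist_force: [-0.2, 0.6, -1.4]
opening: 3.7
gripper_force: 0.0
L [(201, -43), (202, -41)] R [(270, -117), (271, -29), (274, 80)]
[345, 336, 343, 340, 363, 419, 435, 445, 450, 447, 446, 418, 354, 282, 220, 177, 155, 154, 165, 170, 164, 189, 227, 305, 406]
foot y [547.83189339 169.09490375  76.        ] end y [543.26607791 -32.65612208  76.        ]
```

View pics/d7.png

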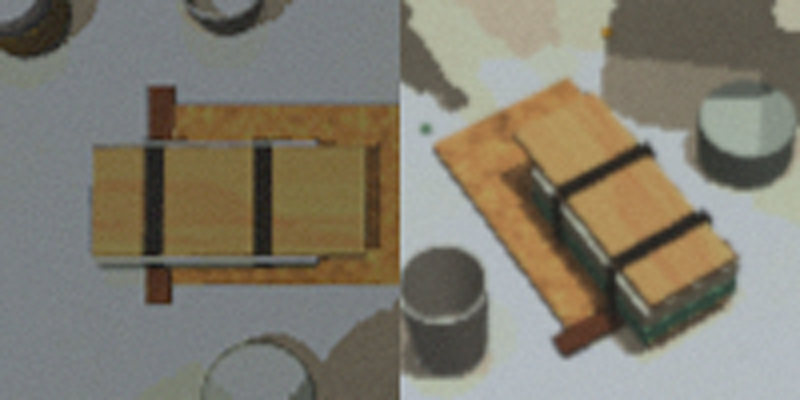

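The mould lies flat along the bed, foot overhanging about 33 mm at the batten and nothing else disturbed; the gripper is clear.

```bash
python3 -c "
from cell import robot
print(robot.job_done())"
```

```text
the job is handed in; nothing more can be done
None
```

The mould was guided over and lowered onto its front board; it lies along the cork bed, its foot overhanging the stop batten by about 33 mm, and the job is handed in at about 17 s (the result was not reported).

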